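# Find the belt pulley in the parts tins

### The job

One of the two lidded tins on the bench holds the toothed belt pulley for the printer, the other a bearing block. Lift off lids until you find the pulley, then take it out and stand it upright, hub up, in the small open wooden tray. Every lid that you take off must end lying flat on the bench, knob up, or back in place on its own tin.

Things in the scene. Friction and masses are not known exactly. Their poses are not given: they have to be found in the camera images.
- lid_a: Lid of one tin (lid_b is its twin): grey plate 156 (x) x 126 (y) x 5 mm, a 6 mm deep lip below, on top at its centre a round black knob 24 mm in diameter, 30 mm high. Origin: centre of the lip's underside, z up; plate top 11 mm, knob top 41 mm above it. 150 g. Starts closed on its tin, origin 39 mm above the bench, held by weight alone; 4 mm play: lift straight up.
- lid_b: Twin of lid_a, on the other tin. Each tin: grey box fixed to the bench, same centre and axes as its closed lid, 150 (x) x 120 (y) x 45 mm high, walls and floor 4 mm. One tin stands to the robot's left, one to its right; either may hold the pulley. Beside each tin, on its outer side away from the robot's midline, the bench is free for the lid.
- pulley: Wanted part, aluminium: toothed disc 43 mm in diameter, 12 mm thick, and on it a plain round hub 22 mm in diameter, 28 mm high (grip here); 120 g. Origin: centre of the disc's underside, z up along the hub. Starts hub up on a tin's floor (4 mm above the bench), within 15 mm of its centre, under the lid. The other tin holds a bearing block: foot 60 x 24 mm, round housing, 35 mm high.
- tray: Small open wooden tray fixed to the bench between the tins: 110 x 110 mm, 14 mm high, walls and floor 4 mm. Origin: centre of its underside, on the bench, z up; inner floor 4 mm above it, 102 x 102 mm inside.
Not all that is in view belongs to the job. Leave any red look-alike of the lid_b alone.

How it is judged:
On the way, in this order (a step that is already met when the one before it is completed fails the run):
1. the lid is off the tin that holds the pulley: both lids are more than 90 mm aside from the pulley (horizontal distance between pulley and lid_a above 0.09 m and horizontal distance between pulley and lid_b above 0.09 m), for 0.2 s.
2. the pulley is lifted out of its tin (its underside above the 45 mm rim) (height (world z) of pulley above 0.05 m), for 0.1 s.
At the end, for the whole second after the job is handed in: The pulley stands on the tray's floor, hub up within 10 degrees, inside the tray's walls, released and at rest; each lid is at rest, knob up and level within 10 degrees, either on the bench (underside less than 12 mm above it) or on its own tin, within 20 mm of where it started (x of pulley in the frame of tray between -0.045 and 0.045 m and y of pulley in the frame of tray between -0.045 and 0.045 m and height (world z) of pulley below 0.01 m and angle between each of pulley, lid_a, lid_b's own z axis and vertical below 0.17 rad and linear speed of each of pulley, lid_a, lid_b below 0.02 m/s and (height (world z) of lid_a below 0.012 m or distance of lid_a from where it was at the start of the episode below 0.02 m) and (height (world z) of lid_b below 0.012 m or distance of lid_b from where it was at the start of the episode below 0.02 m)); the robot touches nothing.
It also fails if it takes over 67 s, if anything falls off the work surface, if the arm or the gripper's body presses on something with over 40 N, if the wrist force passes 120 N, or if a joint passes its speed limit or range.

### The arm

A 6-joint arm with a two-finger parallel gripper is mounted at the origin on the work surface. World frame = base frame: x ahead of the robot, y to its left, z up, the work surface at z = 0. Lengths are in m, angles in rad, forces in N, time in s.
With the tool pointing down it reaches from about 0.35 to 0.875 m from the base axis. Payload 4.2 kg.
Tool frame: the origin (TCP) lies on the centre line of the jaws, within the pads' length; the fingertips stand robot.tip_extent ahead of it and the grasp point (between the pads) is the TCP (robot.tip_extent is the distance from the TCP to the fingertips, in m); z points along the fingers, y is the line along which they close (so a half turn about z gives the same grasp; the last joint's range is limited). The gripper opens to 85 mm and grips with 20 to 120 N. Pads are 22 mm wide; open, the fingers measure 114 mm over their backs; the gripper's body (76 mm by 85 mm) begins 54 mm behind the grasp point. The pads swing forward as they close: fully open they stand 13 mm farther back than shut.
Start: joints at [-1.035, 0.385, 0.008, 0, -1.194, -0.259], TCP at [0.171, -0.601, 0.213] pointing down, gripper open.
Joint ranges: [-3.14, 3.14], [-1.21, 2.06], [-1.07, 1.41], [-3.16, 2.05], [-2.99, -0.16], [-3.1, 3.1]. Speed limits (rad/s): [2.79, 2.79, 3.14, 3.14, 3.14, 3.14].

### API

Orientations are given as a unit quaternion [x, y, z, w].
In Python, from bench import robot gives the robot as it stands. Calls block until the motion is done:
- robot.goto(position, orientation): joint-space move of the TCP to a pose.
- robot.move_straight(position, orientation=None, v=0.15, force_limit=None): straight line of the TCP; orientation=None keeps the orientation; v is the mean speed in m/s. With force_limit (N) it stops when the force on the tool has changed by that much, and returns True; else False.
- robot.goto_joints(angles): joint-space move.
- robot.ungrasp() and robot.close(squeeze=None): open the fingers fully, or close them until they stop; squeeze is the grip in N (None keeps the last).
- robot.pause(seconds).
- robot.ik(position, orientation): joint angles nearest the present ones, or None.
- robot.read_camera(name): name is "side" or "top" or "wrist"; returns the picture (420x560x3 uint8, red, green, blue); there is no depth.
- robot.camera_info(name): a dict with "K" (3x3 intrinsics, pixels), "R" (3x3) and "t" (3): a world point X has camera coordinates R X + t. Camera axes: x right, y down, z forward; pixel columns grow to the right and rows downward; lengths in m; the calibration is good to about 2 mm. A picture is of the moment at which its call begins: read the wrist's pose just before it. camera_info takes no time and is no camera call; for the wrist camera it gives the pose at the moment of the call.
A pose or a line that the arm cannot do raises robot.Unreachable and nothing moves.
- robot.sign_off(): hands the job in; it is judged then, once.
Readings, each from a call of its own:
- robot.read_time(): time.
- robot.read_qpos(): joint angles.
- robot.read_dq(): joint speeds.
- robot.read_joint_efforts(): joint torques, N m.
- robot.read_eef_pos(): TCP position.
- robot.read_orientation(): TCP orientation.
- robot.read_wrist_force(): force on the tool from outside, world axes, zero at the start.
- robot.read_ft_torque(): the same for the moment, N m.
- robot.read_opening(): finger opening in m.
- robot.read_grip_force(): force on a finger pad.
Only numpy, scipy, OpenCV 4.12 (cv2) and the standard library are available. Lean on these libraries where they do the work, as an engineer would, in place of code of your own. Each camera call takes 0.05 s, during which the arm holds its last target. There are 200 camera calls.

## Working session

There is one attempt and no reset: what is moved stays moved. The work goes in short steps, each a Python script; the robot and the scene stay as the last script left them, time stands still between calls to the robot, and variables do not carry over. Pictures are saved under pics/ and viewed, at most 10 in all, crops included, and the job is handed in when it is done.

```bash
mkdir -p pics; ls
python3 - <<'E'
from bench import robot
import cv2,numpy as np
for n in("top","side"):
    im=robot.read_camera(n); cv2.imwrite(f"pics/{n}0.png",im[:,:,::-1])
    c=robot.camera_info(n);print(n,np.round(c["K"],1).tolist(),np.round(c["R"],3).tolist(),np.round(c["t"],3))
print(robot.tip_extent,robot.read_orientation(),robot.read_time())
E
```

```text
pics
top [[537.7, 0.0, 278.8], [0.0, 537.7, 214.1], [0.0, 0.0, 1.0]] [[0.008, -1.0, -0.017], [-0.982, -0.004, -0.191], [0.191, 0.019, -0.981]] [-0.131  0.406  1.594]
side [[516.1, 0.0, 269.2], [0.0, 516.1, 204.2], [0.0, 0.0, 1.0]] [[0.826, -0.563, -0.025], [-0.313, -0.422, -0.851], [0.468, 0.711, -0.525]] [-0.427  0.118  1.393]
0.019 [-1.37852789e-01  9.90452225e-01  9.79424093e-04 -1.95523535e-04] 0.1
```

View pics/top0.png

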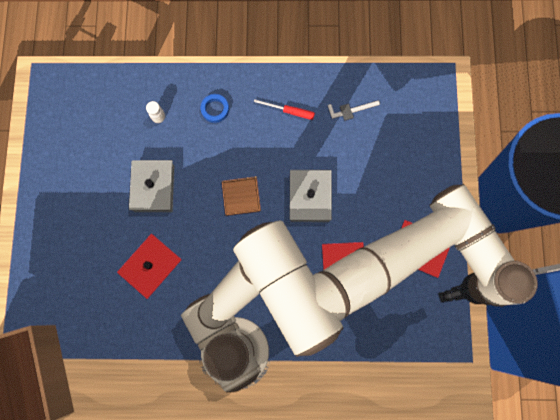

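View pics/side0.png

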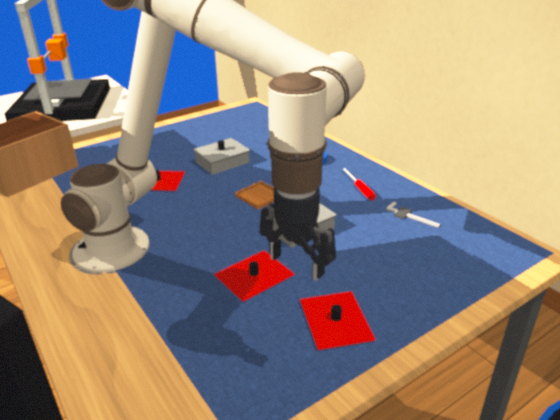

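The top view shows these candidates for the wanted tins and lids:
- Grey tin and lid on the left, px (151,186), with its knob at (149,183).
- Grey tin and lid on the right, px (311,193), with its knob at (311,193).
- Red look-alikes at (148,266), (343,252) and (425,255). I'll leave these alone.

The brown tray is at (241,196). I choose the two grey ones. The side view confirms both have a closed grey lid with a black knob.

```bash
cat > h.py <<'E'
from bench import robot
import cv2,numpy as np
from scipy.spatial.transform import Rotation as Ro
def ray(ci,px,z):
    K,R,t=(np.asarray(ci[k]) for k in("K","R","t"))
    o=-R.T@t; d=R.T@np.linalg.solve(K,[px[0],px[1],1.]); return o+d*(z-o[2])/d[2]
def proj(ci,X):
    c=np.asarray(ci["K"])@(np.asarray(ci["R"])@np.asarray(X)+np.asarray(ci["t"])); return c[:2]/c[2]
def down(yaw): # tool y (closing) line at angle yaw+90deg from world x
    return (Ro.from_euler('z',yaw)*Ro.from_euler('x',np.pi)).as_quat()
def rect(mask,ci,z):
    cs,_=cv2.findContours(mask.astype(np.uint8),cv2.RETR_EXTERNAL,cv2.CHAIN_APPROX_NONE)
    c=max(cs,key=cv2.contourArea)[:,0,:]
    P=np.array([ray(ci,p,z)[:2] for p in c]).astype(np.float32)
    return cv2.minAreaRect(P*1000), c
def save(n,im): cv2.imwrite(f"pics/{n}.png",im[:,:,::-1])
E
python3 - <<'E'
from h import *
im=robot.read_camera("top");ci=robot.camera_info("top")
hsv=cv2.cvtColor(im,cv2.COLOR_RGB2HSV)
print([hsv[p].tolist() for p in[(170,140),(205,140),(213,150),(180,300),(213,305),(217,305),(183,149),(196,240)]])
H,S,V=cv2.split(hsv)
brown=(H<20)&(S>80); brown[:170]=0;brown[225:]=0;brown[:,:210]=0;brown[:,270:]=0
print("tray",rect(brown,ci,.014)[0])
vis=im.copy()
for n,(x0,x1) in{"L":(120,185),"R":(280,345)}.items():
    roi=np.zeros(S.shape,bool);roi[145:235,x0:x1]=1
    g=roi&(S<60)&(V>145)
    r,c=rect(cv2.morphologyEx(g.astype(np.uint8),cv2.MORPH_CLOSE,np.ones((9,9))),ci,.05); print(n,"plate",r)
    k=roi&(V<45); k[:165]=0;k[215:]=0
    nn,l,st,ce=cv2.connectedComponentsWithStats(k.astype(np.uint8))
    i=1+np.argmax(st[1:,4]); print("knob",st[i],ce[i],ray(ci,ce[i],.065))
    for p in c: vis[p[1],p[0]]=(0,255,0)
    vis[k]=(255,0,255)
save("crop1",cv2.resize(vis[145:235,115:350],None,fx=3.3,fy=3.3,interpolation=cv2.INTER_NEAREST))
E
```

```text
[[19, 20, 180], [23, 22, 189], [109, 100, 79], [22, 22, 129], [23, 17, 134], [19, 15, 134], [140, 19, 41], [11, 145, 142]]
tray ((469.4334716796875, -8.862442016601562), (111.16079711914062, 109.77197265625), 7.761996746063232)
L plate ((497.0384826660156, 266.5850830078125), (151.27450561523438, 124.6597900390625), 0.14388296008110046)
knob [146 180   8   8  45] [149.26666667 183.17777778] [0.49516178 0.26460878 0.065     ]
R plate ((481.2287902832031, -223.1107177734375), (121.79289245605469, 122.13956451416016), 0.1637902557849884)
knob [308 190   6   7  32] [310.59375 193.03125] [ 0.46628492 -0.2238717   0.065     ]
```

View pics/crop1.png

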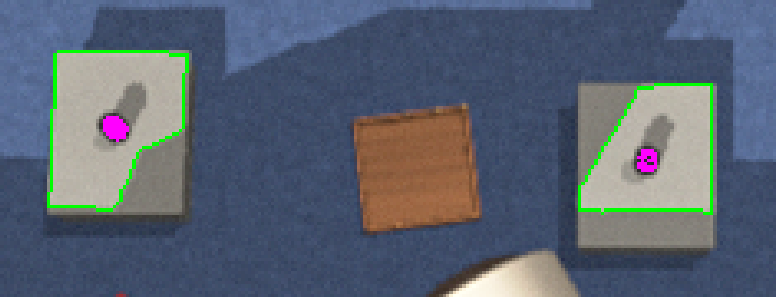

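The green contours follow only the lit part of each plate, because a shadow edge cuts across both. The magenta knob masks are clean: left knob at crop (115,127), right at (647,159), with plates parallel to the world axes. The tray measures 111x110 mm, turned about 8°, centred at (0.469,-0.009). I'll start with the right tin, which is nearest, and refine with the wrist camera.

Run:
```python
from h import *
q=down(np.pi)
t0=robot.read_time()
robot.goto([.44,-.224,.26],q); print("t",robot.read_time()-t0, robot.read_eef_pos(),robot.read_qpos())
ci=robot.camera_info("wrist"); im=robot.read_camera("wrist"); save("w1",im)
print("knob pred px",proj(ci,[.466,-.224,.08]), "cam",-np.array(ci["R"]).T@ci["t"])
```

```text
t 1.7000000000000002 [ 0.43985296 -0.22448924  0.2598905 ] [-1.42323249e-01  1.26695008e-01 -2.25229626e-01  9.88140574e-05
 -1.21913935e+00 -1.42925508e+00]
knob pred px [277.29626505 207.65258884] cam [ 0.35725351 -0.22418113  0.41991463]
```

View pics/w1.png

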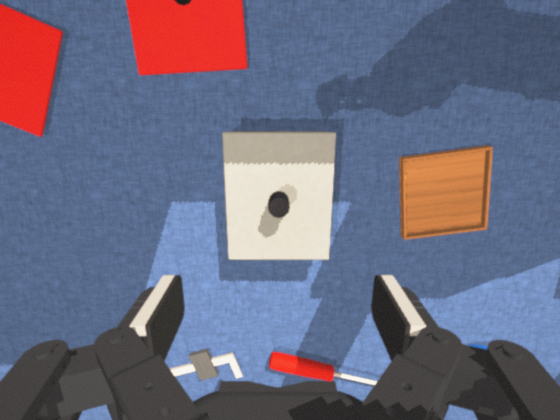

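The wrist view shows the right lid square to the axes, with the knob at (279,204), 4 px from its predicted position. The left side of the image, outboard of the tin, is free. Next I lift this lid, set it outboard and look inside.

```bash
cat >> h.py <<'E'
def knob(ci,im):
    V=im.max(2); k=np.zeros(V.shape,np.uint8); k[150:262,230:330]=(V[150:262,230:330]<70)
    n,l,st,ce=cv2.connectedComponentsWithStats(k); i=1+np.argmax(st[1:,4])
    p=ray(ci,ce[i],.068); print("knob px",ce[i],st[i],p); return p
def unlid(p,dy,q):
    robot.goto([p[0],p[1],.13],q); robot.move_straight([p[0],p[1],.073],v=.1)
    robot.close(40); print("open",robot.read_opening(),robot.read_eef_pos())
    robot.move_straight([p[0],p[1],.13],v=.12); print("opening",robot.read_opening(),"F",robot.read_wrist_force())
    robot.move_straight([p[0],p[1]+dy,.13],v=.2)
    robot.move_straight([p[0],p[1]+dy,.05],v=.15)
    s=robot.move_straight([p[0],p[1]+dy,.0325],v=.03,force_limit=4); print("stop",s,robot.read_eef_pos())
    robot.ungrasp(); robot.move_straight([p[0],p[1]+dy,.12],v=.2)
E
python3 - <<'E'
from h import *
q=down(np.pi)
t0=robot.read_time()
p=knob(robot.camera_info("wrist"),robot.read_camera("wrist"))
unlid(p,-.155,q)
robot.goto([.44,-.224,.26],q)
ci=robot.camera_info("wrist"); im=robot.read_camera("wrist"); save("w2",im); print(robot.read_time()-t0)
E
```

```text
knob px [279.0031348  203.88714734] [270 192  18  25 319] [ 0.46533899 -0.22221958  0.068     ]
open -6.946434775598165e-06 [ 0.4653253  -0.22219501  0.07296912]
opening -0.0003979388734784419 F [ 0.65054864  0.17832848 -0.25593566]
stop False [ 0.46541291 -0.37730229  0.03246617]
7.3667
```

View pics/w2.png

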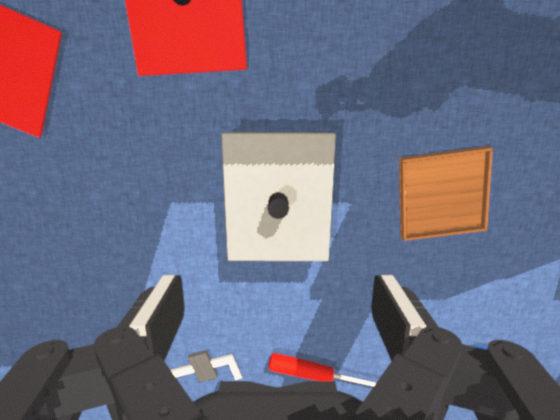

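The close read zero opening, so it missed: the lid is still shut with its knob at (279,205), and nothing was disturbed. I'll look at the pre-grasp pose to find out why.

Run:
```python
from h import *
q=down(np.pi)
print("tcp px",proj(robot.camera_info("wrist"),robot.read_eef_pos()))
ci=robot.camera_info("wrist")
for c in[(222,132),(335,132),(329,261),(229,261)]: print(np.round(ray(ci,c,.05),3))
robot.goto([.4653,-.2222,.13],q); robot.move_straight([.4653,-.2222,.073],v=.15)
print(robot.read_eef_pos(),robot.read_opening(),robot.read_wrist_force())
a=robot.read_camera("side"); b=robot.read_camera("wrist")
cs=robot.camera_info("side"); print("side px tcp",proj(cs,[.4653,-.2222,.073]),"knobtop",proj(cs,[.4653,-.2222,.08]))
A=cv2.resize(a[140:270,230:370],(400,371)); B=cv2.resize(b,(400,300)); B=np.vstack([B,np.zeros((71,400,3),np.uint8)])
save("g1",np.hstack([A,B]))
```

```text
tcp px [276.62374029 262.96751835]
[ 0.387 -0.284  0.05 ]
[ 0.387 -0.161  0.05 ]
[ 0.543 -0.16   0.05 ]
[ 0.543 -0.284  0.05 ]
[ 0.46655037 -0.22263999  0.07459552] 0.08515793152475044 [0.53075809 0.83083649 0.85377113]
side px tcp [298.69111392 205.73447107] knobtop [298.7042719  203.56093539]
```

View pics/g1.png

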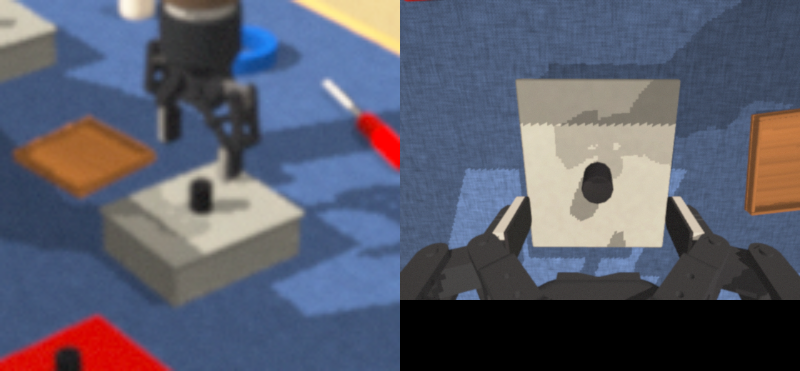

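In the crop, the fingertip midpoint is at about (200,159) and the knob at (200,195). The fingers are centred on the knob but roughly 30-40 mm too high. I'll calibrate by touch: close the fingers and lower them gently onto the knob top, which is at a known z of 0.080.

Run:
```python
from h import *
cs=robot.camera_info("side")
for s in(1,-1): print("tip expected crop px",(proj(cs,[.4665,-.2226+s*.048,.0686])-[230,140])*400/140)
robot.move_straight([.4653,-.2222,.09],v=.15); robot.close(20); robot.pause(.3)
print(robot.read_opening(),robot.read_wrist_force())
s=robot.move_straight([.4653,-.2222,.045],v=.03,force_limit=4); robot.pause(.1)
print(s,robot.read_eef_pos(),robot.read_wrist_force(),robot.read_time(), Ro.from_quat(robot.read_orientation()).as_matrix().round(3).tolist(),robot.tip_extent)
```

```text
tip expected crop px [168.02509229 170.71526201]
tip expected crop px [228.39875474 213.2741399 ]
0.0001241662444852063 [-0.40957501 -0.84225427  0.11157457]
True [ 0.46529046 -0.22223267  0.06208363] [-0.47791756  0.57217361  4.54312582] 12.8667 [[-1.0, -0.001, -0.001], [-0.001, 1.0, -0.0], [0.001, -0.0, -1.0]] 0.019
```

Contact came at a reported TCP z of 0.0621 on the 0.080 knob top. The closed tips are therefore 18 mm above the reported TCP, not 19 mm below it, a 37 mm bias along the tool. That agrees with the image (about 33 crop px). I'll command z lower by 37 mm and retry.

```bash
cat >> h.py <<'E'
OFF=.037
def L(x,y,z,v=.15,**k): return robot.move_straight([x,y,z-OFF],v=v,**k)
def unlid(p,dy,q):
    x,y=p[:2]
    L(x,y,.0735,.1)
    robot.close(40); print("open",robot.read_opening(),robot.read_eef_pos(),robot.read_grip_force())
    if robot.read_opening()<.015: robot.ungrasp(); L(x,y,.14); return False
    L(x,y,.13,.12); print("opening",robot.read_opening(),"F",robot.read_wrist_force())
    L(x,y+dy,.13,.2); L(x,y+dy,.05,.15)
    s=L(x,y+dy,.0325,.03,force_limit=4); print("stop",s,robot.read_eef_pos())
    robot.ungrasp(); L(x,y+dy,.12,.2); return True
E
python3 - <<'E'
from h import *
q=down(np.pi)
L(.4653,-.2222,.14); robot.ungrasp()
if unlid([.4653,-.2222],-.155,q):
    robot.goto([.44,-.224,.24],q)
    save("w3",robot.read_camera("wrist"))
print(robot.read_time())
E
```

```text
open 0.022920950209353936 [ 0.46564277 -0.22232733  0.03698325] 39.29328918457031
opening 0.022849815263456877 F [ 0.76955402 -0.06534664 -2.00915791]
stop True [ 0.46522464 -0.37715902 -0.00199099]
20.3833
```

View pics/w3.png

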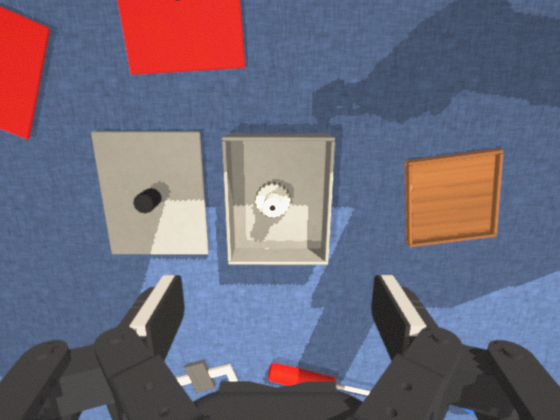

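The lid lies flat outboard with its knob at (147,200). The tin's disc is centred near (272,200) with the hub bore at (273,208), so this is the pulley. Next I locate it at two heights and grip along x, the tin's longer side, to leave room for the fingers.

Run:
```python
from h import *
ci=robot.camera_info("wrist"); im=robot.read_camera("wrist")
print("bore",ray(ci,(273,208),.044))
g=im.min(2); m=np.zeros(g.shape,np.uint8); m[175:235,248:300]=g[175:235,248:300]>225
n,l,st,ce=cv2.connectedComponentsWithStats(m);i=1+np.argmax(st[1:,4]);print(st[i],ce[i])
print("disc",ray(ci,(272,200),.014), "white->",ray(ci,ce[i],.03))
print("tin",np.round([ray(ci,c,.045) for c in[(223,137),(333,136),(329,263),(230,264)]],3).tolist())
print("tray",np.round([ray(ci,c,.014) for c in[(407,161),(502,150),(499,235),(410,246)]],3).tolist())
for y in(np.pi/2,-np.pi/2): print(robot.ik([.46,-.23,.1],down(y)))
v=im[165:240,240:310]; save("c4",cv2.resize(v,None,fx=7,fy=7,interpolation=cv2.INTER_CUBIC))
```

```text
bore [ 0.46983559 -0.22851781  0.044     ]
[256 195  34  22 472] [272.98305085 204.83474576]
disc [ 0.46916203 -0.23004984  0.014     ] white-> [ 0.47039484 -0.22869041  0.03      ]
tin [[0.391, -0.281, 0.045], [0.39, -0.165, 0.045], [0.538, -0.162, 0.045], [0.539, -0.28, 0.045]]
tray [[0.422, -0.072, 0.014], [0.409, 0.037, 0.014], [0.515, 0.056, 0.014], [0.53, -0.055, 0.014]]
[-0.14770114  0.31522273 -0.41694366  0.         -0.83862994 -2.99389151]
[-0.14770114  0.31522273 -0.41694366  0.         -0.83862994  0.14770114]
```

View pics/c4.png

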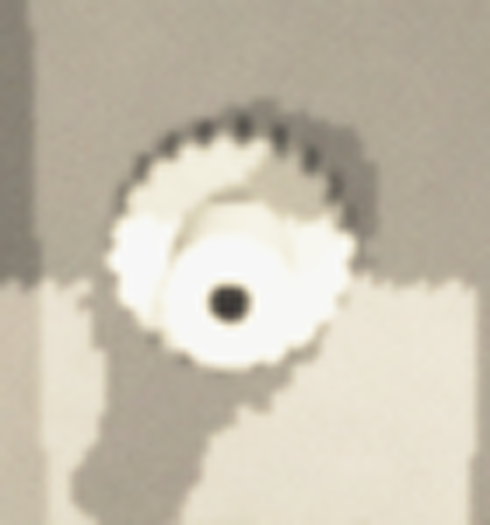

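The crop shows the hub top with its bore at (230,303), i.e. image px (273,208), upright on the disc. Both heights give the same position within 2 mm: (0.470,-0.229). Now I pick it and place it in the tray.

Run:
```python
from h import *
q=down(-np.pi/2); x,y=.4698,-.2288; tx,ty=.469,-.0088
robot.goto([x,y,.15-OFF],q)
L(x,y,.08,.15); s=L(x,y,.0385,.06,force_limit=6); print(s,robot.read_eef_pos())
if s: raise SystemExit
robot.close(40); print("open",robot.read_opening(),robot.read_grip_force())
if robot.read_opening()<.015: raise SystemExit
L(x,y,.14,.12); robot.pause(.2); print(robot.read_opening(),robot.read_wrist_force())
L(tx,ty,.14,.2); L(tx,ty,.06,.15)
s=L(tx,ty,.036,.03,force_limit=3); print(s,robot.read_eef_pos())
robot.ungrasp(); L(tx,ty,.14,.15)
robot.goto([.40,-.1,.24],down(-np.pi/2)); robot.pause(.3)
a=robot.read_camera("top"); b=robot.read_camera("side")
save("end",np.hstack([cv2.resize(a[120:260,110:440],(440,187)),cv2.resize(b[110:297,180:380],(200,187))]))
save("top1",a);save("side1",b);print(robot.read_time())
```

```text
False [ 0.47003018 -0.22884775  0.0015465 ]
open 0.020869243901280147 39.08479571342468
0.020521484631404106 [ 0.03699395 -0.69248896 -0.55848169]
True [ 0.4687201  -0.00883976  0.00188706]
30.3167
```

View pics/side1.png

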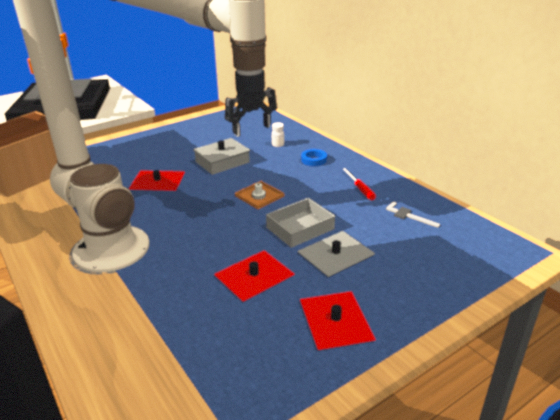

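The side view shows the pulley hub up in the tray at (259,189) and the lid flat with its knob up at (336,247). The other lid is untouched at (221,154), and the gripper is clear of everything. Handing in.

```bash
python3 -c "
from bench import robot
print(robot.sign_off())"
```

```text
the job is handed in; nothing more can be done
None
```

I found the pulley in the right-hand tin and stood it hub up in the tray; that tin's lid lies flat on the bench, knob up, the left tin was never opened, and I handed the job in just after 30 s on the robot's clock (no verdict was returned).

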